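Load a slide tray into the corner of a tilted stage

ROBOT

A 6-joint arm with a two-finger parallel gripper is mounted at the origin on the work surface. World frame = base frame: x ahead of the robot, y to its left, z up, the work surface at z = 0. Lengths are in mm, angles in rad, forces in N, time in s.
With the tool pointing down it reaches from about 300 to 750 mm from the base axis. Payload 8.5 kg.
Tool frame: the origin (TCP) lies at the centre of the arm's flange, where the gripper is bolted on; the fingertips stand 173 mm ahead of it and the grasp point (between the pads) lies ahead of it (r.grasp_offset is the z of the grasp point in the tool frame, in mm); z points along the fingers, y is the direction in which the jaws open and shut (so a half turn about z gives the same grasp; the last joint's range is limited). The gripper opens to 85 mm and grips with 20 to 120 N. Pads are 22 mm wide; open, the fingers measure 114 mm over their backs; the gripper's body (76 mm by 85 mm) begins 54 mm behind the grasp point. The pads swing forward as they close: fully open they stand 13 mm farther back than shut.
Start: joints at [1.024, 0.381, 1.297, -0, 1.464, -0.215], TCP at [179.151, 519.987, 404.722] pointing down, gripper open.
Joint ranges: [-3.11, 3.11], [-0.89, 2.33], [0.22, 2.48], [-1.42, 4.56], [0.17, 2.85], [-2.88, 2.88]. Speed limits (rad/s): [2.39, 2.39, 3.14, 3.14, 3.14, 3.14].

INTERFACE

Orientations are given as a unit quaternion [w, x, y, z].
In Python, from cell import r gives the robot as it stands.
- The arm moves only by the shell command python3 -m handwheel 'ROWS' [FORCE]. ROWS is a JSON object of lists of equal length, an entry for each row: "jaw": the opening in per cent of the stroke, from 0 (shut) to 100 (fully open); "linear": the shift along the tool's x, y, z in m, a list of three; "twist": the turn about the tool's z in rad. A call has 1 to 12 rows; each row shifts and turns the commanded pose from where the row before left it, along the tool's axes as they then stand; what a row does not reach is not made up. A row lasts 1/8 s, in which the tool goes at most 62.5 mm and 10.7 degrees, less where a joint would pass 70% of its speed; a pose out of reach is approached as far as the arm can. A call with a gripper value outside its range is refused whole. The fingers move at their own pace and stop on an object; FORCE is the grip in N (left out, the last holds). Time passes only in rows, so rows that do not move let the fingers close. It gives the time, the measured TCP pose, the force and the opening at its end, in the units of the state.
- r.get_obs(): the state, without advancing time (a new reading comes with each control period).
- r.camera(name): name is "scene" or "top" or "wrist"; returns a dict with "frame" (420x560x3 uint8, red, green, blue), "fx", "fy", "cx", "cy" (pixels), "rvec" (rotation vector, rad) and "tvec" (3), from world to camera coordinates, as OpenCV has them; the wrist camera has in their place "T_tool_cam" (4x4, takes a point from camera to tool coordinates, whose origin is the TCP and whose axes are the flange's). Camera axes: x right, y down, z forward; pixel columns grow to the right and rows downward; lengths in mm; the calibration is good to about 2 mm. A picture is of the moment at which its call begins: read the wrist's pose just before it. There is no depth.
- r.hand_in(): hands the job in, once; it reports no verdict.
The state is a dict: "time_s": time; "joint_pos": joint angles; "dq": joint speeds; "effort": joint torques, N m; "tool_pos": TCP position; "tcp_rot": TCP orientation; "force": force on the tool from outside, world axes, zero at the start; "ft_torque": the same for the moment, N m; "opening": opening from 0.0 (shut) to 1.0 (fully open).
Only numpy, scipy, OpenCV 4.12 (cv2) and the standard library are available. Lean on these libraries where they do the work, as an engineer would, in place of code of your own. Each camera call takes 0.05 s, during which the arm holds its last target.

TASK

Take the longer of the two slide trays, lay it gently near the upper end of the tilted metal stage with its long sides along the side rail, and let go so that it slides down by itself against the side rail until the spring plunger catches it. Then push it gently past the plunger, straight down the slope, until it is felt to sit fully home against the end stop and the side rail. Do not press or knock it hard against the stage, and leave the other things on the bench alone.

Things in the scene. Friction and masses are not known exactly. Their poses are not given: they have to be found in the camera images.
- tray: long slide tray, loose, ~0.2 kg, flat on a 4 mm black mat: bare aluminium plate 100 (x) x 60 (y) x 10 mm, corners clipped 6 mm at 45 degrees, two glass slides in its top, one black upright grip rib in the middle, 50 mm long along x, 12 mm thick, its top 40 mm above the underside. Origin: centre of the underside, z up; same when turned half round about z. Grip it by the rib.
- short_tray: a tray of the same kind but only 70 mm long (60 wide, rib 36 mm long), lying beside the long one on the mat; origin at the centre of its underside, x along its length. Not wanted: leave it alone.
- ramp: tilted aluminium stage plate fixed on a white stand. Origin: the locating corner, where its top face meets the side rail, 2 to 24 mm downhill of the stop bar. x: uphill along the rail (20 deg above level); z: square to the top face; y: towards the side rail, so the free plate is at negative y; it also leans 10 deg down to the rail. Top face: x -24 to 245 mm, y -95 to 15 mm, smooth (friction about 0.2).
- rail (a point): middle of the inner lower edge of the side rail, at ramp x = 122.5, y = 0, z = 0 mm. The rail is a fixed steel bar 245 mm long along ramp x (from 0 to 245), 12 mm wide, 8 mm high. A tray that is home has its middle at ramp y = -30, z = 0 and x = 52 to 74 mm. Do not drop it or press it down on the plate with more than 60 N (its glass would crack).
- stop: the end stop at the low end of the plate: a fixed steel bracket carrying, on two screws, the stop bar that the tray must sit against (12 x 62 mm, 8 mm high, square across ramp x). Same origin and axes as the ramp. The bar is set by hand and its inner face may lie anywhere from ramp x = 2 to 24 mm; the setting is not measured: feel for it. It does not yield. Push on it with no more than 15 N.
- seat_pin (a joint): small brass feeler pin (5 mm thick) in the middle of the stop bar's face, pushed in by the tray as it comes home: how far (m) it is pushed in, 0 when free and standing 3 mm out of the face, 0.003 with the tray against the bar. A very light spring (under 0.5 N).
- plunger (a joint): how far (m) the side spring plunger is pushed back: 0 relaxed, 0.004 with the tray beside it. A sliding tray stops at its ball nose with its front edge at about ramp x = 40 mm, 16 to 38 mm short of the stop bar; pushing past takes 7 to 11 N, then a few newtons, and the tray stays where it is left.
- nose (a point): centre of the plunger's relaxed steel ball nose (6 mm radius), at ramp x = 40, y = -62, z = 6 mm: it stands 4 mm into the tray's lane and yields outwards (ramp -y). Behind it is a black block 22 x 22 mm, 12 mm high, centred at ramp x = 40, y = -83 mm.
- oil_bottle: small closed amber dropper bottle, 28 mm wide, 62 mm tall, origin at its base; bystander
- jar: closed clear jar, 64 mm wide, 70 mm tall, origin at its base; bystander
- dish: flat glass dish, 90 mm wide, 14 mm high, origin at its base; bystander
- slide_box: grey slide box, 85 x 175 x 32 mm, origin at the centre of its underside; bystander
- objective: loose steel microscope objective, 32 mm wide, 45 mm tall, origin at its base; bystander
- beaker: small glass beaker, 68 mm wide, 85 mm tall, origin at its base; bystander
There are look-alikes about, which are no part of the job. Leave any orange or red look-alike of the tray alone.

How it is judged (in metres and radians):
On the way, in this order (a step that is already met when the one before it is completed fails the run):
1. the long tray rests on the upper part of the stage plate, its middle at least 105 mm uphill of the ramp origin (contact force between tray and ramp above 0.2 N and x of tray in the frame of ramp above 0.105 m), for 0.02 s.
2. let go, the tray has slid down and rests flat against the side rail, caught by the plunger (its middle 83 to 102 mm uphill of the ramp origin), long sides along the rail (z of tray in the frame of ramp between -0.003 and 0.003 m and contact force between the fingers and tray below 0.05 N and x of tray in the frame of ramp between 0.083 and 0.102 m and contact force between tray and stop below 0.05 N and y of tray in the frame of ramp above -0.034 m and angle between the x axis of tray and the x axis of ramp, either way round below 0.06 rad and linear speed of tray below 0.01 m/s), for 0.2 s.
3. the tray is pushed home: it presses on the end stop with at least 2 N (contact force between tray and stop above 2 N and x of tray in the frame of ramp below 0.0755 m), for 0.05 s.
At the end, for the whole second after the job is handed in: The long tray lies flat on the stage plate, at rest and released, within 1.5 mm of the stop bar (feeler pin pushed in by at least 1.5 mm) and 1.8 mm of the side rail, its long sides within 0.03 rad of the rail (z of tray in the frame of ramp between -0.003 and 0.003 m and value of joint seat_pin above 0.0015 m and x of tray in the frame of ramp between 0.0475 and 0.0755 m and y of tray in the frame of ramp between -0.0318 and -0.0275 m and angle between the x axis of tray and the x axis of ramp, either way round below 0.03 rad and angle between the z axis of tray and the z axis of ramp, either way round below 0.03 rad and linear speed of tray below 0.01 m/s and contact force between the fingers and tray below 0.05 N); the robot touches nothing.
It fails at once if the tray is pushed against the end stop with more than 15 N (contact force between tray and stop above 15 N).
It fails at once if the tray is pressed or knocked on the stage with more than 60 N in all (contact force between tray and ramp above 60 N).
It fails at once if the tray is dropped or shoved: let go and moving faster than 0.75 m/s (contact force between the fingers and tray below 0.05 N and linear speed of tray above 0.75 m/s).
It fails at once if the short tray or another bystander is moved by more than 15 mm (distance of any of short_tray, oil_bottle, jar, dish, slide_box, objective, beaker from where it was at the start of the episode above 0.015 m).
It also fails if it takes over 61 s, if anything falls off the work surface, if the arm or the gripper's body presses on something with over 40 N, if the wrist force passes 120 N, or if a joint passes its speed limit or range.

## Working session

There is one attempt and no reset: what is moved stays moved. The work goes in short steps, Python scripts to look and compute and a shell command to move; the robot and the scene stay as the last step left them, time stands still between calls to the robot, and variables do not carry over. Pictures are saved under pics/ and viewed, and the job is handed in when it is done.

```bash
ls; mkdir -p pics
python3 - <<'E'
from cell import r
import cv2
o=r.get_obs(); print(o, r.grasp_offset)
for n in ("scene","top","wrist"):
    c=r.camera(n); cv2.imwrite(f"pics/{n}0.png",c["frame"][:,:,::-1])
    print(n,{k:v for k,v in c.items() if k!="frame"})
E
```

```text
pics
{'time_s': 0.0, 'joint_pos': array([ 1.02366956e+00,  3.81175337e-01,  1.29826327e+00, -4.63119327e-06,
        1.46359562e+00, -2.15260704e-01]), 'dq': array([-0.00024141,  0.00048925,  0.00061392, -0.00148542,  0.0009572 ,
        0.00045637]), 'effort': array([ 2.15295649e-04, -4.48452258e+01, -2.31282932e+01, -1.32714995e-04,
        4.67036283e-03, -7.00117980e-06]), 'tool_pos': array([179.14913934, 519.95111017, 404.12184584]), 'tcp_rot': array([-2.66016725e-04,  1.65172329e-01,  9.86264459e-01, -6.69906463e-04]), 'force': array([ 0.01784983, -0.55187939,  0.40070728]), 'ft_torque': array([ 0.02522263, -0.01174718, -0.01970221]), 'opening': 0.9975103039440689} 154.70000000000002
scene {'fx': 454.07131644425704, 'fy': 454.07131644425704, 'cx': 274.55659229671875, 'cy': 218.50209109903153, 'rvec': array([ 1.2561738 ,  2.26268978, -0.97501189]), 'tvec': array([ 270.45525727, -279.53437131, 1526.43535722])}
top {'fx': 404.23471882846263, 'fy': 404.23471882846263, 'cx': 269.16368698878193, 'cy': 203.18101467181194, 'rvec': array([ 2.1615203 , -2.18160684,  0.10872606]), 'tvec': array([  23.81513846,  547.67144955, 1060.79667948])}
wrist {'fx': 289.91246348150486, 'fy': 289.91246348150486, 'cx': 277.711817068048, 'cy': 208.4950685419354, 'T_tool_cam': array([[ 3.06654942e-04, -9.47584098e-01, -3.19506311e-01,
         8.31791616e+01],
       [ 9.99999945e-01,  2.50185253e-04,  2.17783984e-04,
         1.83195360e-01],
       [-1.26432873e-04, -3.19506360e-01,  9.47584123e-01,
         3.08231868e+01],
       [ 0.00000000e+00,  0.00000000e+00,  0.00000000e+00,
         1.00000000e+00]])}
```

View pics/scene0.png

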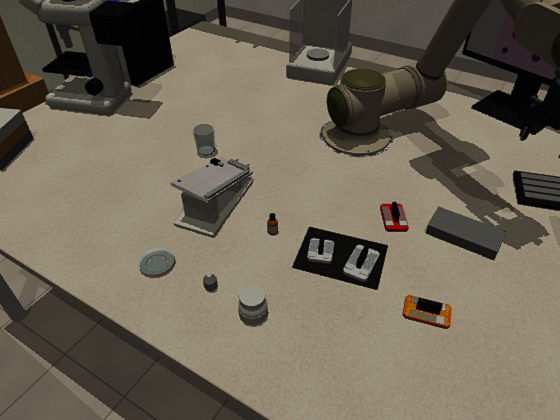

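View pics/top0.png

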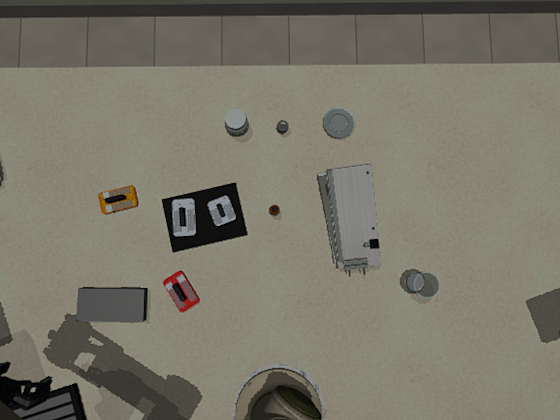

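View pics/wrist0.png

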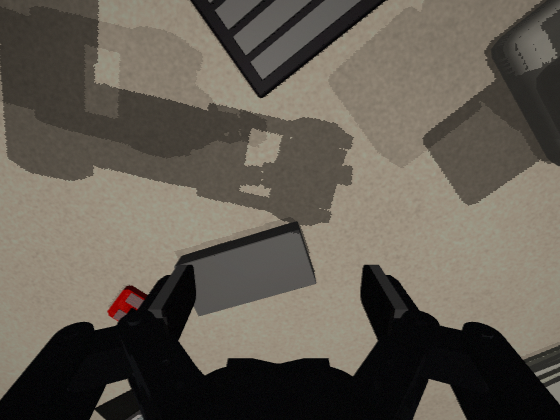

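Candidates for the tray in the top view:
- White plate on the mat at (183,217), looks longer.
- White plate on the mat at (222,210), looks shorter.
- Orange look-alike at (118,199).
- Red look-alike at (181,291).

I take the one at (183,217) and check it in crops.

```bash
cat > h.py <<'E'
import numpy as np, cv2
from cell import r
from scipy.spatial.transform import Rotation as R
def cam(n):
    o=r.get_obs(); c=r.camera(n); K=np.array([[c["fx"],0,c["cx"]],[0,c["fy"],c["cy"]],[0,0,1]])
    if n=="wrist":
        q=o["tcp_rot"]; T=np.eye(4); T[:3,:3]=R.from_quat(np.r_[q[1:],q[0]]).as_matrix(); T[:3,3]=o["tool_pos"]
        W=T@c["T_tool_cam"]; Rwc=W[:3,:3].T; t=-Rwc@W[:3,3]
    else: Rwc=cv2.Rodrigues(c["rvec"])[0]; t=c["tvec"]
    return dict(img=np.ascontiguousarray(c["frame"][:,:,::-1]),K=K,R=Rwc,t=np.array(t).reshape(3))
def proj(c,P):
    P=np.atleast_2d(P); q=(c["R"]@P.T).T+c["t"]; q=(c["K"]@q.T).T; return q[:,:2]/q[:,2:]
def ray(c,uv):
    C=-c["R"].T@c["t"]; d=c["R"].T@np.linalg.inv(c["K"])@np.r_[uv,1]; return C,d/np.linalg.norm(d)
def onz(c,uv,z):
    C,d=ray(c,uv); return C+d*(z-C[2])/d[2]
def tri(obs):
    A=np.zeros((3,3));b=np.zeros(3)
    for c,uv in obs:
        C,d=ray(c,uv);M=np.eye(3)-np.outer(d,d);A+=M;b+=M@C
    return np.linalg.solve(A,b)
def crop(c,x0,y0,w,h,f,name):
    cv2.imwrite("pics/"+name,cv2.resize(c["img"][y0:y0+h,x0:x0+w],None,fx=f,fy=f,interpolation=cv2.INTER_CUBIC))
E
python3 - <<'E'
from h import *
t=cam("top"); s=cam("scene")
crop(t,150,170,110,90,7,"t1.png"); crop(t,300,150,100,130,4.6,"t2.png"); crop(s,160,145,110,90,7,"s2.png")
g=t["img"].astype(int); m=((g.min(2)>130)).astype(np.uint8)*255
roi=np.zeros_like(m); roi[180:250,163:246]=m[180:250,163:246]
# restrict to inside mat
for c in cv2.findContours(roi,cv2.RETR_EXTERNAL,cv2.CHAIN_APPROX_NONE)[0]:
    if cv2.contourArea(c)>100:
        b=cv2.boxPoints(cv2.minAreaRect(c)); W=np.array([onz(t,p,14)[:2] for p in b]); print(W.mean(0),np.linalg.norm(W[1]-W[0]),np.linalg.norm(W[2]-W[1]),W.round(0).tolist(), cv2.minAreaRect(c))
E
```

```text
[513.36295946 251.16976062] 57.689477792566535 97.96779789424421 [[561.0, 283.0], [564.0, 226.0], [466.0, 219.0], [463.0, 276.0]] ((183.62759399414062, 217.16897583007812), (35.996604919433594, 21.198650360107422), 86.633544921875)
[550.83332466 156.08750937] 58.10771446033796 23.67974539141123 [[552.0, 188.0], [572.0, 133.0], [550.0, 125.0], [530.0, 179.0]] ((218.70619201660156, 203.03610229492188), (8.615496635437012, 21.39514923095703), 68.96248626708984)
```

View pics/t1.png

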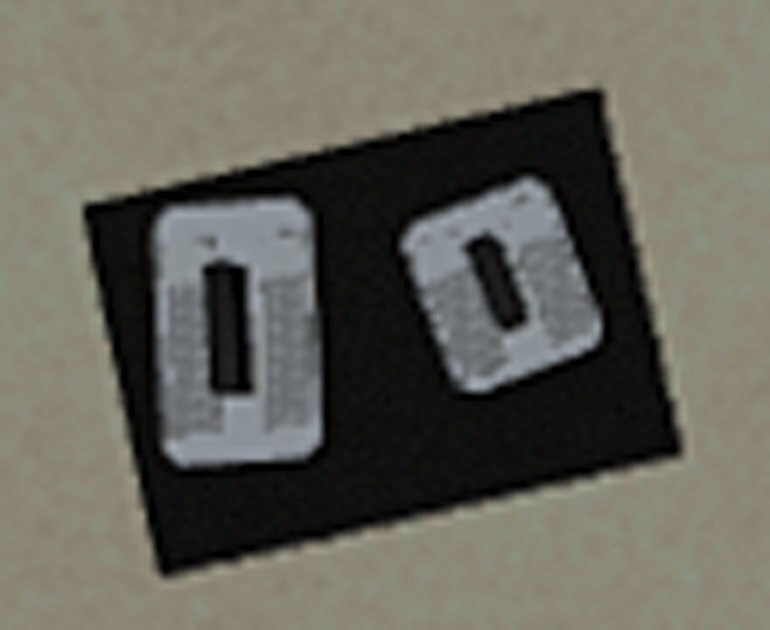

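View pics/t2.png

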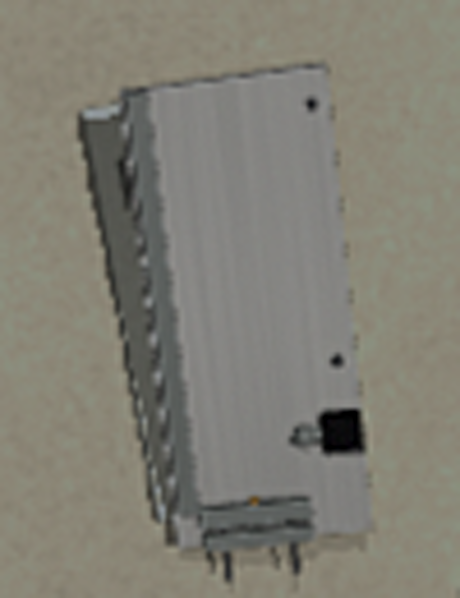

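View pics/s2.png

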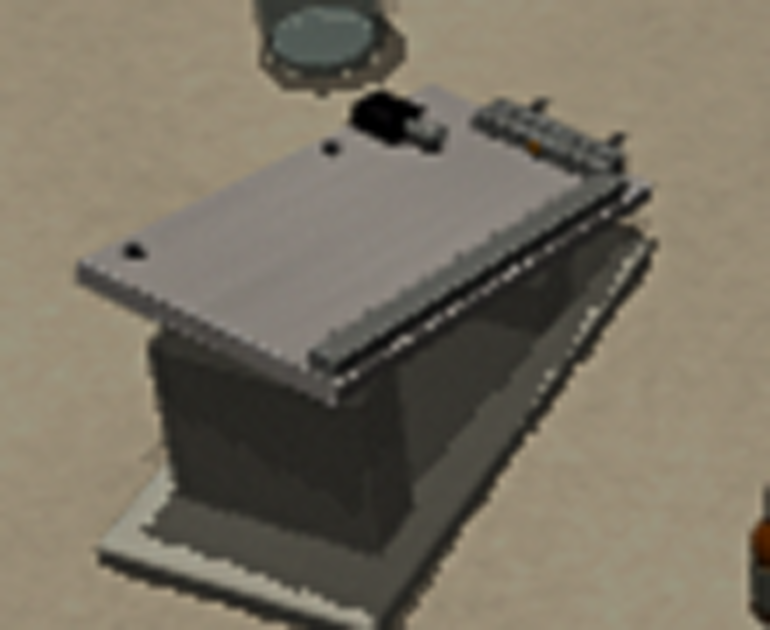

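The long tray is the left one on the mat at (183,217) in the top view, about 98 x 58 mm measured. The short one is at (222,210). The stage's stop bar and brass pin point towards the robot, the rail is on the robot's left (+y), and the plunger is at about (374,243). Next I fit the stage pose from corners seen in both views.

```bash
cat >> h.py <<'E'
def Rr(psi): return R.from_euler("ZYX",[psi,-np.deg2rad(20),-np.deg2rad(10)]).as_matrix()
def ramp(p,X): return Rr(p[3])@np.asarray(X,float)+p[:3]
E
python3 - <<'E'
from h import *
from scipy.optimize import least_squares
t=cam("top"); s=cam("scene")
T=lambda u,v:(300+u/4.6,150+v/4.6); S=lambda u,v:(160+u/7,145+v/7)
pts=[(t,T(328,66),(245,-95,0)),(t,T(122,94),(245,15,0)),(t,T(370,533),(-24,-95,0)),
(s,S(78,264),(245,-95,0)),(s,S(333,388),(245,15,0)),(s,S(651,187),(-24,15,0)),(s,S(430,86),(-24,-95,0)),
(s,S(318,352),(245,0,8)),(t,T(341,412),(40,-83,12)) if 0 else (t,T(341,431),(40,-83,12)),(s,S(382,100),(40,-83,12))]
f=lambda p:np.concatenate([proj(c,ramp(p,X))[0]-uv for c,uv,X in pts])
q=least_squares(f,[400,-150,80,0],loss="soft_l1",x_scale=[100,100,100,1]); print(q.x, f(q.x).reshape(-1,2).round(1).tolist())
print("goal",ramp(q.x,(140,-30,0)))
E
```

```text
[ 3.93380758e+02 -1.73735183e+02  3.57063198e+01  1.58179055e-01] [[-0.4, 0.2], [-0.7, 0.1], [0.1, -0.5], [-0.7, -0.3], [0.3, -0.1], [-0.0, -0.1], [-0.3, -0.1], [-2.1, -0.2], [0.1, 1.1], [0.6, 1.0]]
goal [ 526.18965959 -182.46835027   88.48441722]
```

```bash
cat >> h.py <<'E'
def todo(P, jaw_deg=None, dtw=0.0):
    """tool-axis shift (m) to bring TCP to P, after twisting so tool y heads jaw_deg"""
    o=r.get_obs(); q=o["tcp_rot"]; M=R.from_quat(np.r_[q[1:],q[0]])
    m=M.as_matrix(); a=np.degrees(np.arctan2(m[1,1],m[0,1])); tw=0
    if jaw_deg is not None:
        d=(jaw_deg-a+90)%180-90; tw=-np.deg2rad(d)
    m2=m@R.from_euler("z",tw).as_matrix()
    print("t",round(o["time_s"],2),"tcp",o["tool_pos"].round(1),"jaw",round(a,2),"F",o["force"].round(2),"open",round(o["opening"],3),"z",m[:,2].round(4))
    print("twist",round(tw,4),"lin mm",(m2.T@(np.array(P)-o["tool_pos"])).round(1))
E
python3 -c "
from h import *
todo([513,251,330],94)"
```

```text
t 0.35 tcp [179.2 520.  404.6] jaw 70.99 F [ 0.55 -0.49 -0.33] open 0.999 z [-2.e-04 -3.e-04 -1.e+00]
twist -0.4017 lin mm [-314.3 -291.6   74.6]
```

```bash
python3 -m handwheel '{"jaw":[60,60,60,60,60,60,60,60,60,60,60,60],"linear":[[0,0,0],[0,0,0],[0,0,0],[-0.04,-0.037,0.0],[-0.04,-0.037,0.0],[-0.04,-0.037,0.01],[-0.04,-0.037,0.01],[-0.04,-0.037,0.015],[-0.04,-0.037,0.015],[-0.04,-0.037,0.015],[-0.034,-0.033,0.01],[0,0,0]],"twist":[-0.134,-0.134,-0.134,0,0,0,0,0,0,0,0,0]}' 30
python3 -c "
from h import *
todo([513,251,330],94)
c=cam('wrist'); cv2.imwrite('pics/w1.png',c['img'])"
```

```text
time_s: 1.85
tool_pos: [514.8, 248.7, 328.5]
tcp_rot: [-0.001, -0.033, 0.999, -0.0]
force: [-0.4, 0.1, 0.5]
opening: 0.604
t 1.85 tcp [514.8 248.7 328.5] jaw 93.8 F [-0.36  0.09  0.46] open 0.604 z [-1.4e-03 -7.0e-04 -1.0e+00]
twist -0.0036 lin mm [ 1.6  2.4 -1.5]
```

View pics/w1.png

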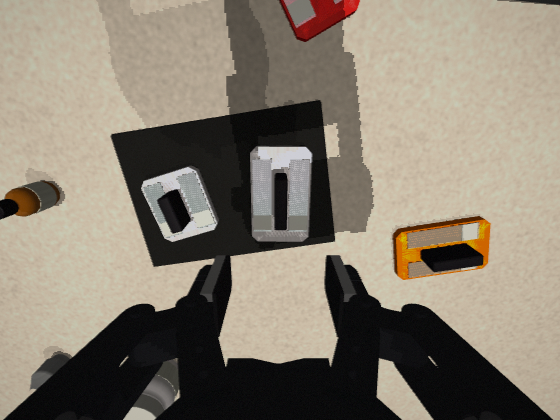

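The long tray stands at about (281,194) in the wrist view, with its black rib running along the image's vertical. The short tray is at (178,203). I crop in to measure it more exactly.

```bash
python3 -c "
from h import *
c=cam('wrist'); crop(c,235,135,95,115,5.2,'w1c.png')"
```

```text
(no output)
```

View pics/w1c.png

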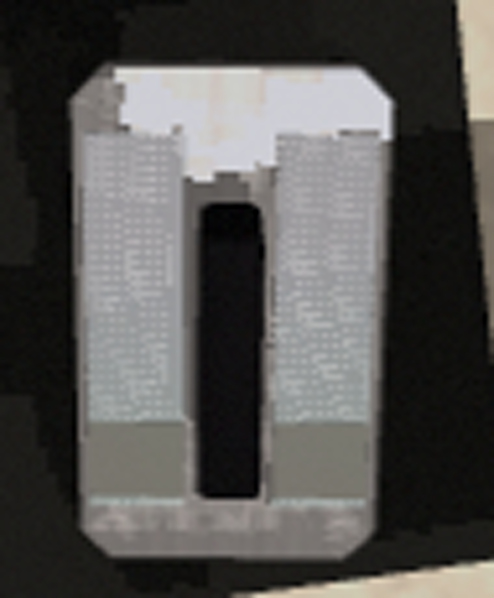

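```bash
python3 -c "
from h import *
c=cam('wrist')
Q=lambda u,v:(235+(u)/5.2,135+(v)/5.2)
a=lambda u,v,z=14: onz(c,Q(u,v),z)[:2]
A,B=a(70,100),a(393,100); C,D=a(82,528),a(378,528)
E1,E2=a(110,67),a(365,67);F1,F2=a(110,557),a(345,557)
print('widths',np.linalg.norm(A-B),np.linalg.norm(C-D),'len',np.linalg.norm((E1+E2)/2-(F1+F2)/2))
l,h=(A+B)/2,(C+D)/2; d=h-l; print('mid', l,h,'ang',np.degrees(np.arctan2(d[1],d[0])),'edges',np.degrees(np.arctan2(*(C-A)[::-1])),np.degrees(np.arctan2(*(D-B)[::-1])))
print('x ends',(E1+E2)/2,(F1+F2)/2)
r1,r2=a(231,215,44),a(230,495,44); print('rib',r1,r2)
todo([513,251,330],94)"
```

```text
widths 60.579196784214005 60.99776198961754 len 100.22307904387189
mid [469.63901566 250.17191491] [556.98015716 256.1493342 ] ang 3.9150816638252 edges 3.7781104836129407 4.052050010904147
x ends [463.47573028 250.84853891] [563.56108887 256.10083055]
rib [485.03075125 251.01163211] [537.02167349 254.56526359]
t 2.0 tcp [512.3 251.3 329.9] jaw 94.05 F [ 0.12 -0.12  0.05] open 0.595 z [-2.e-04  2.e-04 -1.e+00]
twist 0.0009 lin mm [-0.7 -0.3 -0.1]
```

Measured: tray centre (513,253), long axis 3.9°, 100 x 60 mm, so this is the long tray. I go down and grip it.

```bash
python3 -m handwheel '{"jaw":[60,60,60,60,60,60,10,10,10,10,10,10],"linear":[[-0.001,0.0015,0.03],[0,0,0.04],[0,0,0.04],[0,0,0.02],[0,0,0.006],[0,0,0],[0,0,0],[0,0,0],[0,0,0],[0,0,0],[0,0,0],[0,0,0]],"twist":[0,0,0,0,0,0,0,0,0,0,0,0]}' 25
python3 -c "
from h import *
todo([513,253,193],93.9)"
```

```text
time_s: 3.5
tool_pos: [513.9, 252.4, 194.5]
tcp_rot: [0.001, -0.035, 0.999, 0.0]
force: [0.0, -0.4, 5.7]
opening: 0.135
t 3.5 tcp [513.9 252.4 194.5] jaw 94.03 F [ 0.02 -0.37  5.68] open 0.135 z [ 1.2e-03  3.0e-04 -1.0e+00]
twist 0.0022 lin mm [0.8 0.7 1.5]
```

```bash
python3 -m handwheel '{"jaw":[10,10,10,10,10,10,10,10],"linear":[[0,0,-0.005],[0,0,-0.015],[0,0,-0.03],[0,0,-0.04],[0,0,-0.04],[0,0,-0.03],[0,0,-0.008],[0,0,0]],"twist":[0,0,0,0,0,0,-0.044,-0.044]}'
python3 -c "
from h import *
todo([526,-182,362],99.06)
c=cam('wrist'); cv2.imwrite('pics/w2.png',c['img'])"
```

```text
time_s: 4.5
tool_pos: [513.4, 252.2, 363.4]
tcp_rot: [0.001, -0.08, 0.997, 0.0]
force: [0.4, 0.8, -2.3]
opening: 0.133
t 4.5 tcp [513.4 252.2 363.4] jaw 99.15 F [ 0.4   0.82 -2.26] open 0.133 z [ 2.e-03  5.e-04 -1.e+00]
twist 0.0015 lin mm [  56.  -430.8    1.3]
```

View pics/w2.png

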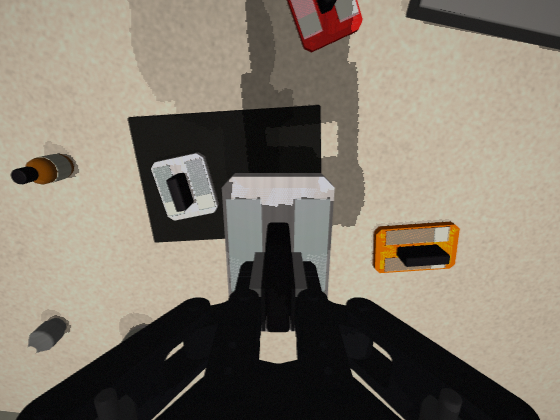

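The tray is held level by its rib, with a weight of 2.3 N. I carry it over above the stage.

```bash
python3 -m handwheel '{"jaw":[10,10,10,10,10,10,10,10,10,10,10,10],"linear":[[0.001,-0.01,0],[0.004,-0.03,0],[0.006,-0.045,0],[0.007,-0.05,0],[0.007,-0.05,0],[0.007,-0.05,0],[0.007,-0.05,0],[0.006,-0.05,0],[0.006,-0.045,0],[0.004,-0.03,0],[0.001,-0.02,0],[0,0,0]],"twist":[0,0,0,0,0,0,0,0,0,0,0,0]}'
python3 -c "
from h import *
todo([526,-182,362],99.06)
c=cam('wrist'); cv2.imwrite('pics/w3.png',c['img'])
c=cam('scene'); crop(c,140,60,160,180,3.3,'s3.png')"
```

```text
time_s: 6.05
tool_pos: [526.1, -182.1, 361.6]
tcp_rot: [-0.0, -0.078, 0.997, 0.0]
force: [0.6, 1.6, -2.9]
opening: 0.133
t 6.05 tcp [ 526.1 -182.1  361.6] jaw 98.96 F [ 0.57  1.57 -2.93] open 0.133 z [-2.e-04  2.e-04 -1.e+00]
twist -0.0018 lin mm [ 0.1  0.1 -0.4]
```

View pics/w3.png

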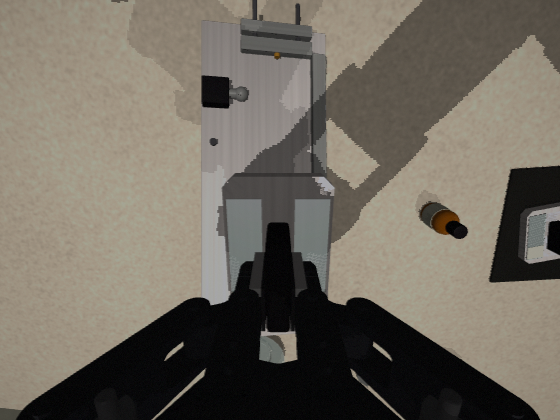

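View pics/s3.png

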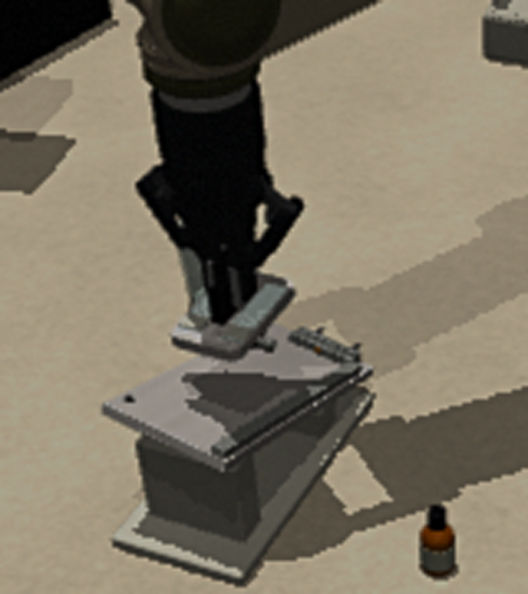

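The wrist view shows the stop bar and pin at (277,55), the nose ball at (241,94), the rail's inner edge near u=312 and the plate's free edge at u=202. I check these against the fitted pose.

```bash
python3 -c "
from h import *
c=cam('wrist'); p=[393.38,-173.74,35.71,.15818]
for n,X in dict(nose=(40,-62,6),blk1=(51,-94,12),blk2=(29,-72,12),rail0=(0,0,8),rail100=(100,0,8),edge0=(0,-95,0),edge100=(100,-95,0),corner=(-24,-95,0),cornr=(-24,15,0),plate100=(100,0,0)).items(): print(n,proj(c,ramp(p,X)).round(1))
crop(c,190,10,150,170,3.5,'w3c.png')"
```

```text
nose [[238.8  92.1]]
blk1 [[199.3  99.4]]
blk2 [[227.   74.9]]
rail0 [[309.6  51.6]]
rail100 [[309.9 164. ]]
edge0 [[199.8  45.9]]
edge100 [[199.  162.2]]
corner [[200.   18.3]]
cornr [[322.8  32.4]]
plate100 [[307.4 165.6]]
```

View pics/w3c.png

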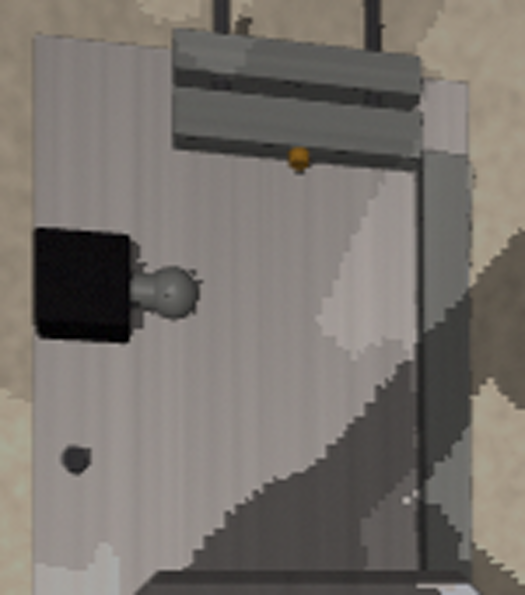

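```bash
python3 -c "
from h import *
p=[394.7,-173.3,35.7,.15818]
P=ramp(p,(140,-35,0)); print(P); todo([P[0],P[1],310],99.06)"
```

```text
[ 527.99130128 -186.94238383   89.29397696]
t 6.2 tcp [ 526.2 -180.3  361.8] jaw 99.11 F [ 0.8   0.6  -2.11] open 0.135 z [-3.e-04  4.e-04 -1.e+00]
twist 0.0009 lin mm [-0.8 -6.9 51.8]
```

```bash
python3 -m handwheel '{"jaw":[10,10,10,10,10,10,10,10],"linear":[[-0.001,-0.005,0.01],[0,0,0.02],[0,0,0.015],[0,0,0.005],[0,0,0.002],[0,0,0.002],[0,0,0.002],[0,0,0]],"twist":[0,0,0,0,0,0,0,0]}'
python3 -c "
from h import *
todo([528,-187,303],99.06)"
```

```text
time_s: 7.2
tool_pos: [528.0, -186.0, 306.2]
tcp_rot: [0.0, -0.079, 0.997, -0.0]
force: [-1.0, -0.1, 0.9]
opening: 0.138
t 7.2 tcp [ 528.  -186.   306.2] jaw 99.06 F [-0.95 -0.11  0.89] open 0.138 z [ 7.e-04 -5.e-04 -1.e+00]
twist 0.0001 lin mm [ 0.1 -1.   3.2]
```

```bash
python3 -m handwheel '{"jaw":[10,10,10,10,10],"linear":[[0,0,0.001],[0,0,0.001],[0,0,0.001],[0,0,0.001],[0,0,0]],"twist":[0,0,0,0,0]}' 20
python3 -c "
from h import *
todo([528,-187,303],99.06)
c=cam('scene'); crop(c,140,60,160,180,3.3,'s4.png')"
```

```text
time_s: 7.82
tool_pos: [528.0, -186.0, 301.6]
tcp_rot: [-0.0, -0.079, 0.997, 0.0]
force: [-3.1, 1.2, 2.3]
opening: 0.133
t 7.83 tcp [ 528.  -186.   301.6] jaw 99.06 F [-3.08  1.23  2.35] open 0.133 z [-1.e-04  1.e-04 -1.e+00]
twist 0.0001 lin mm [ 0.2 -1.  -1.4]
```

View pics/s4.png

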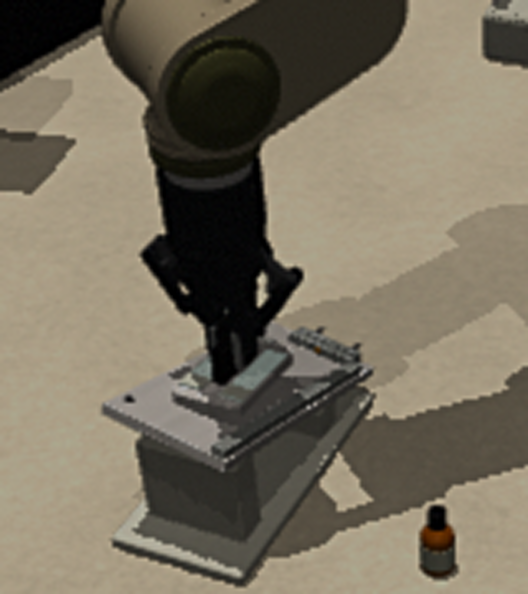

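The uphill edge touches with about 4-5 N and the tray is starting to pitch in the grip. I press it down slowly to turn it onto the slope.

```bash
python3 -m handwheel '{"jaw":[10,10,10,10,10,10],"linear":[[0,0,0.001],[0,0,0.001],[0,0,0.001],[0,0,0.001],[0,0,0.001],[0,0,0]],"twist":[0,0,0,0,0,0]}' 20
python3 -c "
from h import *
todo([528,-187,303],99.06)"
python3 -m handwheel '{"jaw":[10,10,10,10],"linear":[[0,0,0.001],[0,0,0.001],[0,0,0.001],[0,0,0]],"twist":[0,0,0,0]}' 20
python3 -c "
from h import *
todo([528,-187,303],99.06)
c=cam('scene'); crop(c,170,100,100,110,6,'s5.png')
c=cam('wrist'); cv2.imwrite('pics/w5.png',c['img'])"
```

```text
time_s: 8.62
tool_pos: [528.0, -185.9, 296.6]
tcp_rot: [-0.0, -0.079, 0.997, 0.0]
force: [-3.2, 1.1, 0.6]
opening: 0.135
t 8.62 tcp [ 528.  -185.9  296.6] jaw 99.07 F [-3.23  1.11  0.56] open 0.135 z [-0.  0. -1.]
twist 0.0001 lin mm [ 0.2 -1.1 -6.4]
time_s: 9.12
tool_pos: [528.0, -185.9, 293.6]
tcp_rot: [-0.0, -0.079, 0.997, 0.0]
force: [-2.2, 0.5, 1.8]
opening: 0.134
t 9.12 tcp [ 528.  -185.9  293.6] jaw 99.06 F [-2.15  0.46  1.85] open 0.134 z [-0.  0. -1.]
twist 0.0001 lin mm [ 0.2 -1.  -9.4]
```

View pics/s5.png

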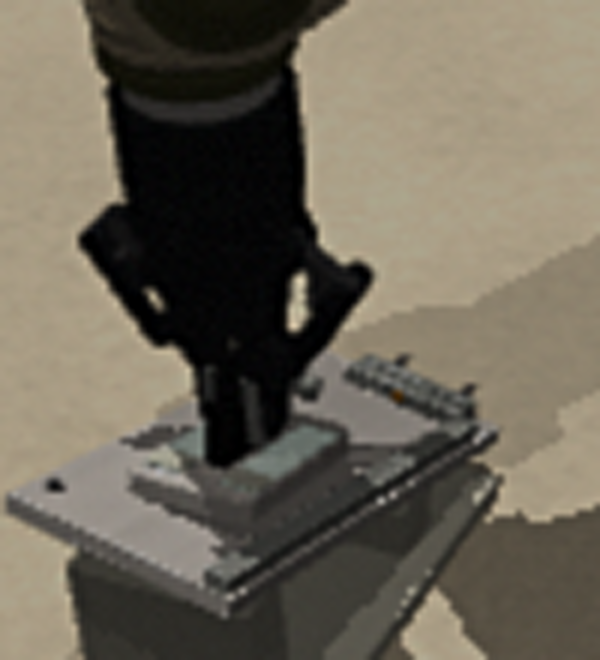

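View pics/w5.png

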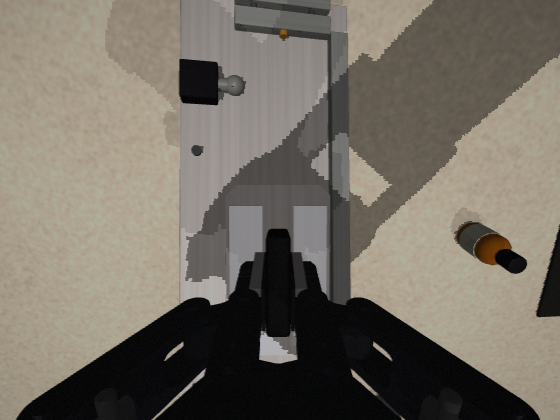

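The pitch follows and the tray stays aligned between the rail and the nose. I go a few mm further.

```bash
python3 -m handwheel '{"jaw":[10,10,10,10],"linear":[[0,0,0.001],[0,0,0.001],[0,0,0.001],[0,0,0]],"twist":[0,0,0,0]}' 20
python3 -m handwheel '{"jaw":[10,10,10],"linear":[[0,0,0.001],[0,0,0.001],[0,0,0]],"twist":[0,0,0]}' 20
python3 -c "
from h import *
todo([528,-187,303],99.06)
c=cam('scene'); crop(c,170,130,100,80,7,'s6.png')"
```

```text
time_s: 9.72
tool_pos: [527.9, -185.9, 290.7]
tcp_rot: [-0.0, -0.079, 0.997, 0.0]
force: [-2.9, 0.3, 3.3]
opening: 0.135
time_s: 10.1
tool_pos: [527.8, -185.6, 290.2]
tcp_rot: [0.0, -0.079, 0.997, -0.0]
force: [-8.2, 4.1, 15.0]
opening: 0.132
t 10.1 tcp [ 527.8 -185.6  290.2] jaw 99.08 F [-8.21  4.07 14.98] open 0.132 z [ 8.e-04 -6.e-04 -1.e+00]
twist 0.0003 lin mm [  0.   -1.4 -12.8]
```

View pics/s6.png

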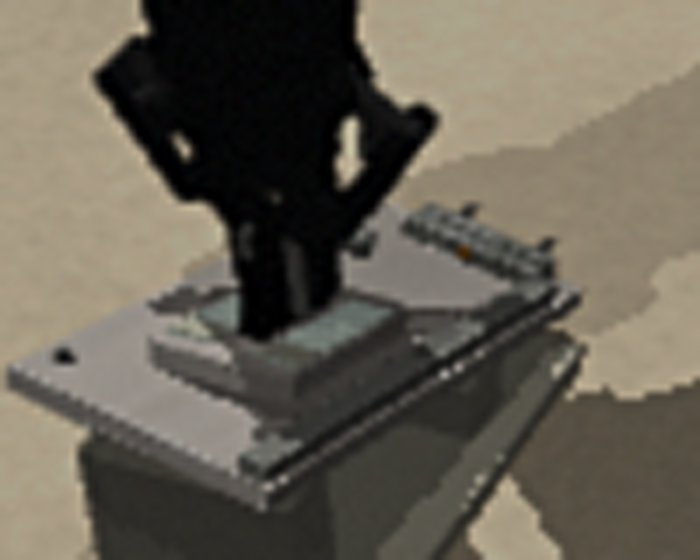

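Force rose to 15 N, so the tray is pitched onto the plate along its free-side edge. I back off 1.2 mm and let go.

```bash
python3 -m handwheel '{"jaw":[10,10],"linear":[[0,0,-0.0013],[0,0,0]],"twist":[0,0]}' 20
python3 -m handwheel '{"jaw":[50,50,50,50,50,50,50],"linear":[[0,0,0],[0,0,0],[0,0,0],[0,0,0],[0,0,0],[0,0,0],[0,0,0]],"twist":[0,0,0,0,0,0,0]}' 20
python3 -c "
from h import *
todo([528,-187,303],99.06)
c=cam('scene'); crop(c,160,130,110,90,7,'s7.png')
c=cam('wrist'); cv2.imwrite('pics/w7.png',c['img'])"
```

```text
time_s: 10.4
tool_pos: [528.0, -185.8, 290.4]
tcp_rot: [0.0, -0.079, 0.997, -0.0]
force: [-4.1, 2.4, 7.8]
opening: 0.131
time_s: 11.28
tool_pos: [528.0, -185.9, 290.0]
tcp_rot: [0.0, -0.079, 0.997, -0.0]
force: [0.3, 0.4, 0.0]
opening: 0.497
t 11.28 tcp [ 528.  -185.9  290. ] jaw 99.06 F [0.33 0.41 0.03] open 0.497 z [ 0. -0. -1.]
twist 0.0 lin mm [  0.1  -1.1 -13. ]
```

View pics/s7.png

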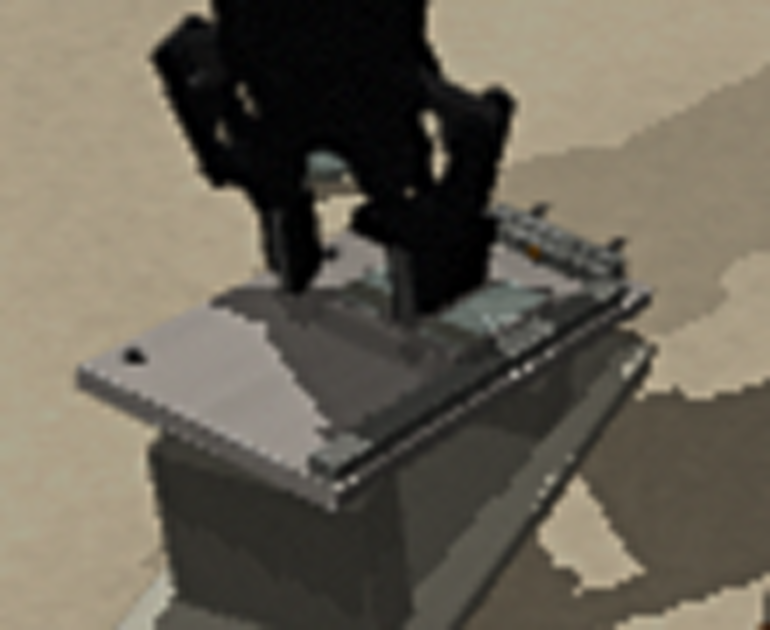

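View pics/w7.png

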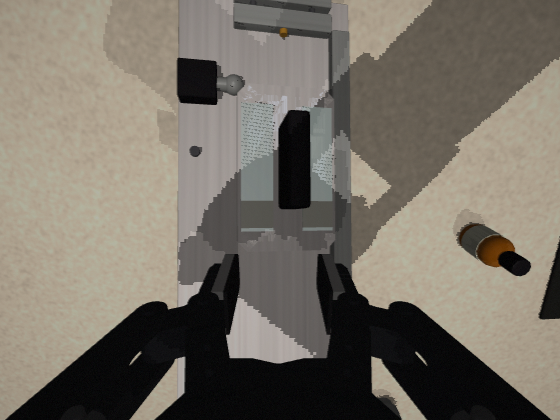

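The tray slid down along the rail and stopped at the nose ball at (233,84). Its rib runs from about (298,112) to (295,208). I work out its pose in ramp coordinates.

```bash
cat >> h.py <<'E'
P0=np.array([394.7,-173.3,35.7,.15818])
def onr(c,uv,z,p=P0):
    C,d=ray(c,uv); M=Rr(p[3]).T; C=M@(C-p[:3]); d=M@d; return (C+d*(z-C[2])/d[2]).round(1)
E
python3 -c "
from h import *
c=cam('wrist'); crop(c,215,70,140,190,3.1,'w7c.png')
print('nose',onr(c,(234,84),6),'rail',onr(c,(331,100),8),onr(c,(333,250),8))"
```

```text
nose [ 39.  -61.8   6. ] rail [45.5  0.3  8. ] [142.4   1.3   8. ]
```

View pics/w7c.png

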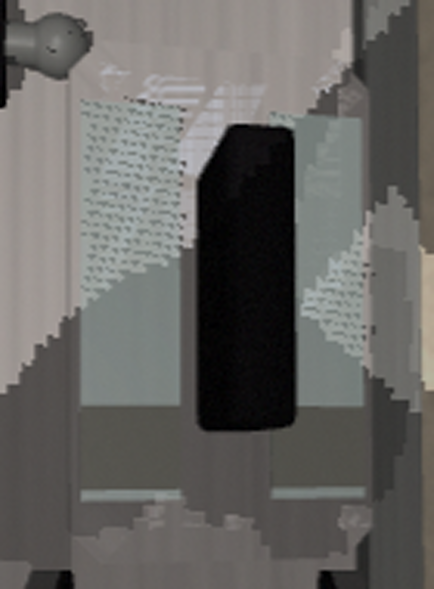

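```bash
python3 -c "
from h import *
c=cam('wrist'); Q=lambda u,v:(215+u/3.1,70+v/3.1)
for n,u,v,z in [('left lo',76,150,10),('left hi',72,480,10),('right lo',368,120,10),('right hi',371,500,10),('rear top',220,560,10),('front',220,45,10),('rib hi L',200,430,40),('rib hi R',293,430,40),('rib lo R',293,126,40)]: print(n,onr(c,Q(u,v),z))"
```

```text
left lo [ 61.6 -58.6  10. ]
left hi [125.9 -59.1  10. ]
right lo [51.8  1.4 10. ]
right hi [130.4   1.7  10. ]
rear top [142.  -29.9  10. ]
front [ 38.6 -29.9  10. ]
rib hi L [116.9 -39.4  40. ]
rib hi R [116.8 -23.6  40. ]
rib lo R [ 65.4 -23.5  40. ]
```

The tray is caught:
- Middle at ramp x≈90.
- Sides lie 60 mm apart along the rail, y≈-30, long sides parallel to it.

Next I push with shut fingertips low on the uphill end of the rib.

```bash
python3 -c "
from h import *
u=np.array([np.cos(P0[3]),np.sin(P0[3]),0])
W=ramp(P0,(123,-30,22)); T=W+11*u+[0,0,173]; print(T); todo(T,99.06)
o=r.get_obs(); q=o['tcp_rot']; m=R.from_quat(np.r_[q[1:],q[0]]).as_matrix(); print('downhill in tool', m.T@(-Rr(P0[3])[:,0]))"
```

```text
[ 514.67685101 -180.21136047  276.02291969]
t 11.47 tcp [ 528.  -185.9  290. ] jaw 99.06 F [1.23 0.7  0.7 ] open 0.501 z [-0. -0. -1.]
twist 0.0001 lin mm [12.2  7.7 14. ]
downhill in tool [9.39687560e-01 3.30918952e-05 3.42034047e-01]
```

```bash
python3 -m handwheel '{"jaw":[0,0,0,0,0,0,0,0,0,0],"linear":[[0,0,-0.03],[0,0,0],[0,0,0],[0,0,0],[0.006,0.004,0],[0.006,0.004,0],[0,0,0.02],[0,0,0.015],[0,0,0.006],[0,0,0]],"twist":[0,0,0,0,0,0,0,0,0,0]}' 20
python3 -c "
from h import *
todo([514.7,-180.2,276],99.06)
c=cam('wrist'); cv2.imwrite('pics/w8.png',c['img'])
c=cam('scene'); crop(c,160,130,110,90,7,'s8.png')"
```

```text
time_s: 12.72
tool_pos: [514.9, -180.0, 278.8]
tcp_rot: [-0.0, -0.079, 0.997, 0.0]
force: [0.7, -0.5, -0.2]
opening: 0.004
t 12.72 tcp [ 514.9 -180.   278.8] jaw 99.06 F [ 0.67 -0.5  -0.16] open 0.004 z [-5.e-04  3.e-04 -1.e+00]
twist 0.0001 lin mm [ 0.2 -0.2  2.8]
```

View pics/w8.png

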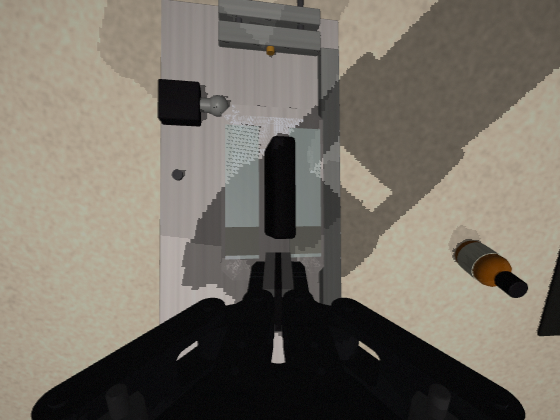

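View pics/s8.png

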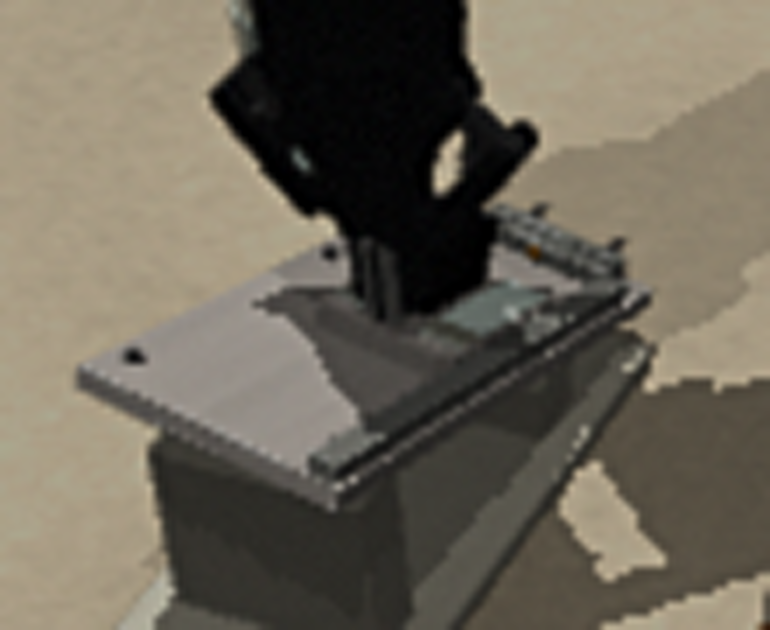

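The shut fingertips stand at (278,260), just uphill of the rib's end at (281,237) and in line with it. I lower a little and estimate the stop setting.

```bash
python3 -m handwheel '{"jaw":[0,0,0],"linear":[[0,0,0.001],[0,0,0.001],[0,0,0]],"twist":[0,0,0]}' 20
python3 -c "
from h import *
todo([514.7,-180.2,276],99.06)
c=cam('wrist'); crop(c,205,0,130,130,4.5,'w9.png')"
```

```text
time_s: 13.2
tool_pos: [514.8, -179.9, 277.0]
tcp_rot: [-0.0, -0.079, 0.997, 0.0]
force: [-0.5, -0.2, -0.3]
opening: -0.002
t 13.2 tcp [ 514.8 -179.9  277. ] jaw 99.06 F [-0.51 -0.16 -0.33] open -0.002 z [-0.  0. -1.]
twist 0.0001 lin mm [ 0.2 -0.3  1. ]
```

View pics/w9.png

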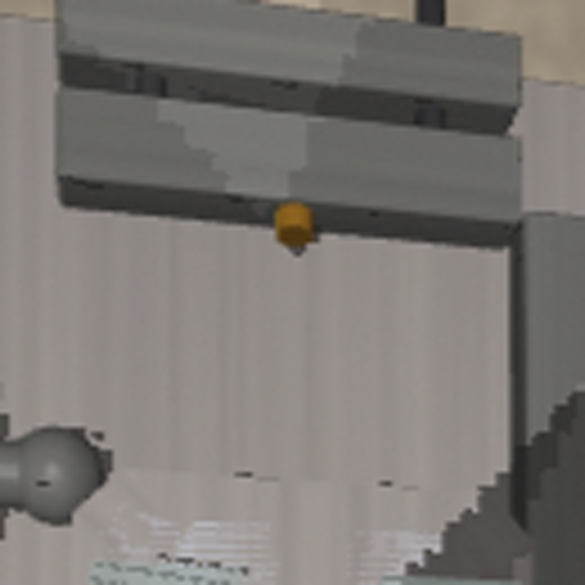

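```bash
python3 -c "
from h import *
c=cam('wrist'); Q=lambda u,v:(205+u/4.5,v/4.5)
print(onr(c,Q(290,200),8),onr(c,Q(330,231),0),'nose',onr(c,Q(55,474),6),'front',onr(c,Q(300,478),10))"
python3 -m handwheel '{"jaw":[0,0,0,0,0,0],"linear":[[0.00094,0,0.00034],[0.00094,0,0.00034],[0.00094,0,0.00034],[0.00094,0,0.00034],[0.00094,0,0.00034],[0.00094,0,0.00034]],"twist":[0,0,0,0,0,0]}' 20
```

```text
[  1.4 -31.7   8. ] [  0.4 -24.8   0. ] nose [ 39.8 -62.5   6. ] front [ 39.7 -30.6  10. ]
time_s: 14.05
tool_pos: [509.2, -180.8, 275.0]
tcp_rot: [0.0, -0.079, 0.997, -0.0]
force: [-0.8, -0.0, -0.1]
opening: 0.001
```

The stop face looks to be at x≈2, so I expect about 37 mm of travel. I go on at 1 mm a row.

```bash
python3 -m handwheel '{"jaw":[0,0,0,0],"linear":[[0.00094,0,0.00034],[0.00094,0,0.00034],[0.00094,0,0.00034],[0.00094,0,0.00034]],"twist":[0,0,0,0]}' 20
python3 -m handwheel '{"jaw":[0,0,0],"linear":[[0.00094,0,0.00034],[0.00094,0,0.00034],[0.00094,0,0.00034]],"twist":[0,0,0]}' 20
python3 -c "
from h import *
todo([514.7,-180.2,276],99.06)
c=cam('wrist'); cv2.imwrite('pics/w10.png',c['img'])"
```

```text
time_s: 14.55
tool_pos: [506.1, -181.3, 274.1]
tcp_rot: [0.002, -0.079, 0.997, -0.0]
force: [5.9, 3.2, 0.8]
opening: -0.001
time_s: 14.92
tool_pos: [502.9, -181.8, 272.8]
tcp_rot: [0.0, -0.079, 0.997, -0.0]
force: [3.3, 0.1, 0.2]
opening: -0.002
t 14.93 tcp [ 502.9 -181.8  272.8] jaw 99.07 F [3.34 0.14 0.22] open -0.002 z [ 9.e-04 -3.e-04 -1.e+00]
twist 0.0002 lin mm [-11.9  -0.2  -3.2]
```

View pics/w10.png

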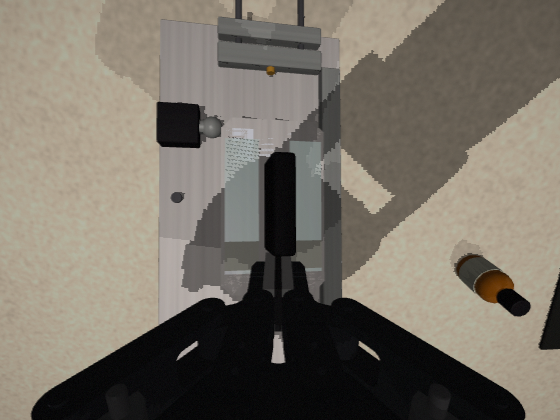

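Contact was felt at 6-7 N and then fell to 3 N. The nose ball has moved outwards to (210,127) and the front edge is passing it. I go on.

```bash
python3 -m handwheel '{"jaw":[0,0,0,0,0,0],"linear":[[0.00094,0,0.00034],[0.00094,0,0.00034],[0.00094,0,0.00034],[0.00094,0,0.00034],[0.00094,0,0.00034],[0.00094,0,0.00034]],"twist":[0,0,0,0,0,0]}' 20
python3 -m handwheel '{"jaw":[0,0,0,0,0,0],"linear":[[0.00094,0,0.00034],[0.00094,0,0.00034],[0.00094,0,0.00034],[0.00094,0,0.00034],[0.00094,0,0.00034],[0.00094,0,0.00034]],"twist":[0,0,0,0,0,0]}' 20
python3 -c "
from h import *
todo([514.7,-180.2,276],99.06)
c=cam('wrist'); cv2.imwrite('pics/w11.png',c['img'])"
```

```text
time_s: 15.72
tool_pos: [497.2, -182.7, 270.5]
tcp_rot: [0.0, -0.079, 0.997, -0.0]
force: [1.3, 0.6, 0.5]
opening: 0.002
time_s: 16.48
tool_pos: [491.6, -183.6, 268.5]
tcp_rot: [-0.0, -0.079, 0.997, 0.0]
force: [1.9, -0.2, 0.8]
opening: -0.002
t 16.48 tcp [ 491.6 -183.6  268.5] jaw 99.06 F [ 1.87 -0.24  0.75] open -0.002 z [-0.  0. -1.]
twist 0.0001 lin mm [-23.4  -0.2  -7.5]
```

View pics/w11.png

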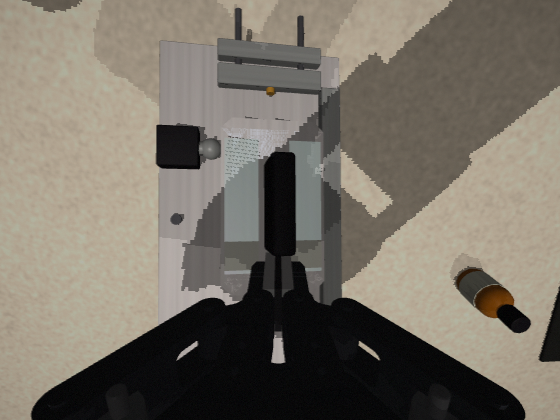

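```bash
python3 -m handwheel '{"jaw":[0,0,0,0,0,0],"linear":[[0.00094,0,0.00034],[0.00094,0,0.00034],[0.00094,0,0.00034],[0.00094,0,0.00034],[0.00094,0,0.00034],[0.00094,0,0.00034]],"twist":[0,0,0,0,0,0]}' 20
python3 -m handwheel '{"jaw":[0,0,0,0,0,0],"linear":[[0.00094,0,0.00034],[0.00094,0,0.00034],[0.00094,0,0.00034],[0.00094,0,0.00034],[0.00094,0,0.00034],[0.00094,0,0.00034]],"twist":[0,0,0,0,0,0]}' 20
python3 -c "
from h import *
todo([514.7,-180.2,276],99.06)
c=cam('wrist'); cv2.imwrite('pics/w12.png',c['img'])"
```

```text
time_s: 17.27
tool_pos: [486.0, -184.5, 266.5]
tcp_rot: [-0.0, -0.079, 0.997, 0.0]
force: [0.9, 0.2, 0.3]
opening: -0.002
time_s: 18.02
tool_pos: [480.5, -185.4, 264.4]
tcp_rot: [-0.0, -0.079, 0.997, -0.0]
force: [1.0, 1.0, 0.4]
opening: -0.003
t 18.02 tcp [ 480.5 -185.4  264.4] jaw 99.07 F [0.98 1.   0.44] open -0.003 z [-0. -0. -1.]
twist 0.0001 lin mm [-34.6  -0.3 -11.6]
```

View pics/w12.png

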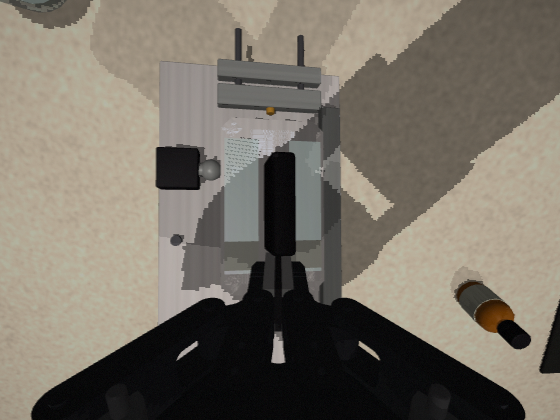

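Nearly there: the tray front at v≈117 is close to the bar at v≈108. I use finer steps from here.

```bash
python3 -m handwheel '{"jaw":[0,0,0,0,0,0,0,0],"linear":[[0.0005,0,0.00018],[0.0005,0,0.00018],[0.0005,0,0.00018],[0.0005,0,0.00018],[0.0005,0,0.00018],[0.0005,0,0.00018],[0.0005,0,0.00018],[0.0005,0,0.00018]],"twist":[0,0,0,0,0,0,0,0]}' 20
python3 -m handwheel '{"jaw":[0,0,0],"linear":[[0.0005,0,0.00018],[0.0005,0,0.00018],[0,0,0]],"twist":[0,0,0]}' 20
python3 -c "
from h import *
c=cam('wrist'); crop(c,190,60,160,120,4.5,'w13.png')"
```

```text
time_s: 19.08
tool_pos: [476.5, -186.0, 263.0]
tcp_rot: [-0.0, -0.079, 0.997, -0.0]
force: [1.6, 0.3, -0.6]
opening: -0.004
time_s: 19.45
tool_pos: [475.5, -186.2, 262.6]
tcp_rot: [-0.0, -0.079, 0.997, 0.0]
force: [0.8, 0.6, -1.2]
opening: -0.0
```

View pics/w13.png

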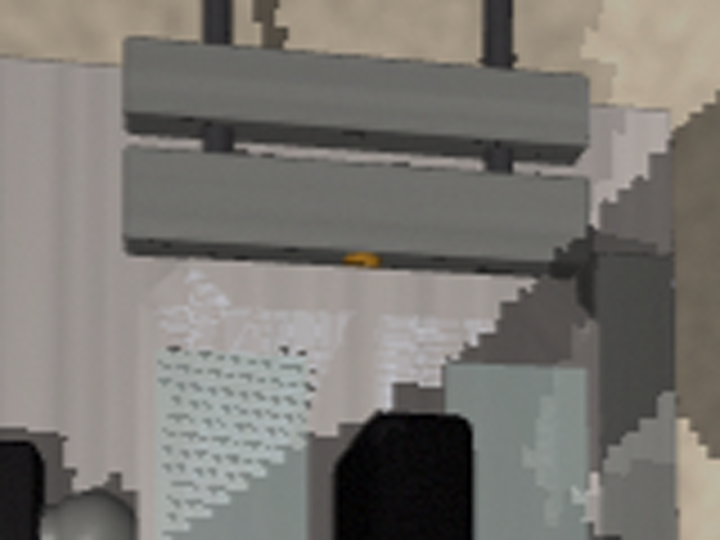

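The tray front now covers most of the pin at (271,117), with about 2-3 mm left. I go on in steps with force checks.

```bash
python3 -m handwheel '{"jaw":[0,0,0],"linear":[[0.0005,0,0.00018],[0.0005,0,0.00018],[0,0,0]],"twist":[0,0,0]}' 20 | grep -E "tool_pos|force"
python3 -m handwheel '{"jaw":[0,0,0],"linear":[[0.0005,0,0.00018],[0.0005,0,0.00018],[0,0,0]],"twist":[0,0,0]}' 20| grep -E "tool_pos|force"
```

```text
tool_pos: [474.6, -186.4, 262.3]
force: [1.8, 0.4, 0.6]
tool_pos: [473.5, -186.5, 261.9]
force: [1.7, 0.1, 0.6]
```

```bash
python3 -m handwheel '{"jaw":[0,0,0],"linear":[[0.0005,0,0.00018],[0.0003,0,0.0001],[0,0,0]],"twist":[0,0,0]}' 20 | grep -E "tool_pos|force"
python3 -c "
from h import *
c=cam('wrist'); crop(c,190,60,160,120,4.5,'w14.png')"
```

```text
tool_pos: [472.8, -186.6, 261.6]
force: [1.6, 0.4, -1.4]
```

View pics/w14.png

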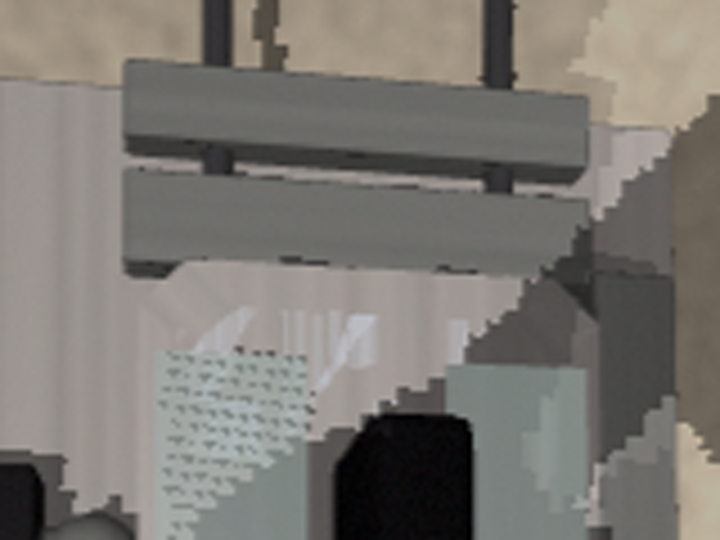

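The front edge now lies practically at the bar. I feel for it in 0.3 mm steps.

```bash
for i in 1; do :; done
python3 -m handwheel '{"jaw":[0,0],"linear":[[0.0003,0,0.0001],[0,0,0]],"twist":[0,0]}' 20 | grep -E "tool_pos|force"
python3 -m handwheel '{"jaw":[0,0],"linear":[[0.0003,0,0.0001],[0,0,0]],"twist":[0,0]}' 20 | grep -E "tool_pos|force"
python3 -m handwheel '{"jaw":[0,0],"linear":[[0.0003,0,0.0001],[0,0,0]],"twist":[0,0]}' 20 | grep -E "tool_pos|force"
```

```text
tool_pos: [472.5, -186.7, 261.6]
force: [2.1, 0.3, 0.9]
tool_pos: [472.4, -186.7, 261.5]
force: [3.4, 1.0, 0.0]
tool_pos: [472.2, -186.7, 261.6]
force: [4.4, 1.9, 2.1]
```

```bash
python3 -m handwheel '{"jaw":[0,0],"linear":[[0.0003,0,0.0001],[0,0,0]],"twist":[0,0]}' 20 | grep -E "tool_pos|force"
python3 -m handwheel '{"jaw":[0,0],"linear":[[0.0003,0,0.0001],[0,0,0]],"twist":[0,0]}' 20 | grep -E "tool_pos|force"
```

```text
tool_pos: [472.0, -186.8, 261.6]
force: [6.3, 3.1, 1.8]
tool_pos: [471.9, -186.8, 261.6]
force: [7.6, 3.4, 1.7]
```

```bash
python3 -m handwheel '{"jaw":[0,0],"linear":[[0,0,0],[0,0,0]],"twist":[0,0]}' 20 | grep -E "tool_pos|force"
python3 -c "
from h import *
c=cam('wrist'); crop(c,190,80,160,180,3.3,'w15.png')"
```

```text
tool_pos: [471.9, -186.8, 261.6]
force: [6.6, 3.1, 2.7]
```

View pics/w15.png

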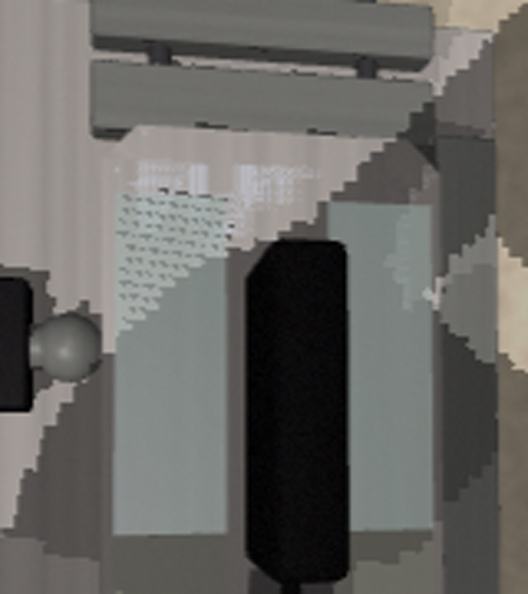

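The tray is against the bar and along the rail, and 6-8 N was felt and held. I back off uphill along the slope and rise.

```bash
python3 -m handwheel '{"jaw":[0,0,0,0,0,0,0,0,0,0,0],"linear":[[-0.001,0,-0.0004],[-0.002,0,-0.0008],[-0.004,0,-0.002],[-0.006,0,-0.004],[0,0,-0.02],[0,0,-0.04],[-0.02,0,-0.04],[-0.02,0,-0.02],[0,0,0],[0,0,0],[0,0,0]],"twist":[0,0,0,0,0,0,0,0,0,0,0]}' 20
python3 -c "
from h import *
c=cam('wrist'); cv2.imwrite('pics/w16.png',c['img'])
c=cam('top'); crop(c,300,150,100,130,4.6,'t16.png')
todo([0,0,0])"
```

```text
time_s: 23.6
tool_pos: [523.2, -178.6, 387.4]
tcp_rot: [-0.001, -0.079, 0.997, 0.001]
force: [0.4, -0.1, -0.4]
opening: -0.004
t 23.7 tcp [ 523.4 -178.7  387.7] jaw 99.04 F [ 0.01  0.31 -0.24] open -0.005 z [-1.2e-03  7.0e-04 -1.0e+00]
twist 0 lin mm [488.4 258.3 388.5]
```

View pics/w16.png

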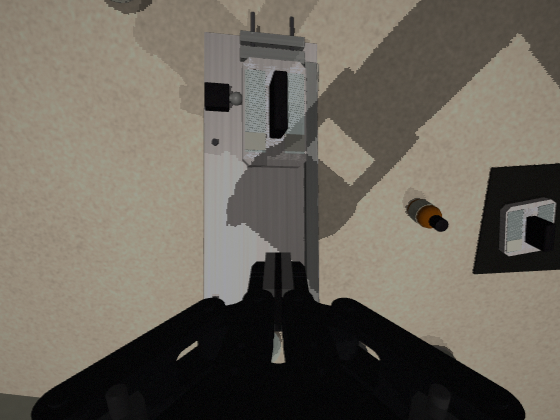

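```bash
python3 -c "
from h import *
c=cam('wrist'); crop(c,225,25,105,150,4,'w17.png')"
```

```text
(no output)
```

View pics/w17.png

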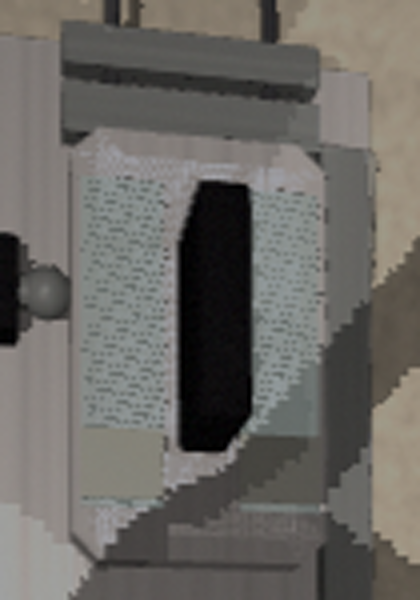

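```bash
python3 -c "
from h import *
c=cam('wrist'); Q=lambda u,v:(225+u/4,25+v/4)
for n,u,v,z in [('L lo',70,180,10),('L hi',70,500,10),('R lo',325,200,10),('R hi',325,400,10),('front',180,131,10),('rear top',200,566,10),('barface',90,143,0),('rail inner free',318,640,8)]: print(n,onr(c,Q(u,v),z))"
python3 -m handwheel '{"jaw":[0],"linear":[[0,0,0]],"twist":[0]}'
```

```text
L lo [ 14.9 -60.2  10. ]
L hi [ 89.8 -60.   10. ]
R lo [14.4  1.2 10. ]
R hi [63.2  1.1 10. ]
front [  0.8 -34.3  10. ]
rear top [104.3 -29.5  10. ]
barface [  0.3 -54.8   0. ]
rail inner free [121.   -0.2   8. ]
time_s: 23.92
tool_pos: [523.6, -178.6, 388.2]
tcp_rot: [-0.0, -0.079, 0.997, 0.0]
force: [0.0, 0.3, -0.2]
opening: 0.002
```

```bash
python3 -c "
from cell import r
print(r.hand_in())"
```

```text
the job is handed in; nothing more can be done
None
```

The long tray is home against the end stop and the side rail. It took about 24 of the 61 s, and I handed it in with no verdict reported.

- **Placing:** I gripped the long tray by its rib and lowered it onto the stage at about ramp x = 140 mm. I pressed it flat to the slope with at most about 15 N and let go. It slid down the rail and the plunger caught it with its middle at about x = 90 mm.
- **Pushing home:** I pushed on the uphill end of the rib with shut fingers, straight down the slope. About 6–7 N was read at the plunger, though the readings between steps could have missed the exact peak. Drag was then 1–2 N, until the force rose against the stop to about 8 N, and I held it there.

**Last checks:**
- In the wrist view the tray's front is at the bar face, with no gap and the pin hidden.
- The tray's long sides measured y ≈ -60 and +1 mm, parallel to the rail, so its middle is at about y = -29.5 mm.
- The force on the tool was about zero with the arm well clear, and the trays and bench items in view stood where they were.

**Limits of these checks:**
- The pin travel could not be read directly.
- Camera positions are good to about 1–2 mm. The right edge read 1 mm inside the rail, and the tray came out about 3 mm too long, so the contact with the stop rests mainly on the felt force.
- A sideways force of about 2 N on the tool showed while pressing home, but no gap to the rail was visible afterwards.

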